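# Let the ratchet feed wheel back one notch

## Task

The ratchet feed wheel on the bench has been advanced one notch too far: push the orange tab to the right with a fingertip to lift the pawl out of the teeth and tip it right over onto its back stop, then push the bar with the red knob to the right to turn the wheel back (clockwise as you face it) exactly one notch. Then tip the pawl over to the left again so that it drops fully into the teeth of that notch and locks the wheel. Only push, gently, with fingertips or the outside of the fingers: do not pinch, grasp or lift anything, and leave the spool, clip and mug where they are.

Things in the scene. Friction and masses are not known exactly. Their poses are not given: they have to be found in the camera images.
- feeder: Green feeder fixed to the table. Origin on the table under the toothed wheel's centre; z up, -x is its front (faces the robot within 0.35 rad), +y its left. Base plate x -45 to 105, y -105 to 65, 10 mm thick. Steel ratchet wheel (108 mm over 10 teeth, x -6 to 6 mm) in front of a green cheek plate (x 16 to 24 mm; 166 mm high behind the pawl's pivot at y -98 to -40, 120 mm behind the wheel).
- wheel_axis (a point): Point on the wheel's axis, 95 mm above the table, in the plane of the five bars (45 mm in front of the toothed wheel's middle; feeder x -45 mm). Axes as the feeder's. The bars, 8 mm thick and 72 degrees apart, stand out from the hub like a star and end in 15 mm knobs, one red, four black.
- red_knob (a point): Centre of the red knob (15 mm ball), on its bar 80 mm from the wheel axis. With the wheel at angle 0 this bar points up, 10 degrees left of upright; at the start it is 14 to 27 degrees left. A finger goes to its left, reaches down beside the bar and pushes it to the right.
- pawl_pivot (a point): Pawl hinge, feeder x 0, y -62, z 157 mm: right of the wheel. The pawl is a steel bar 12 mm wide (in x), 9 mm thick; engaged, it runs level 58 mm left from here, its nose hanging 18 mm into the teeth. Pawl and tab swing in the plane x = 0. On its stop the bar points up, leaning 19 degrees right; push its flat right face to the left near the bar's free end (fingertip about 45 mm above the pivot).
- pawl_tab (a point): Centre of the round top (12 mm thick, 14 mm wide) of the orange tab standing up from the pawl; engaged, 28 mm left of the pivot and 74 mm above it. Pushed right near its top (fingertip 45 to 55 mm above the pivot; lower, it jams between tab and rising bar) it lifts the pawl. With the pawl on its stop the tab lies level, pointing right, its top 79 mm from the pivot, reaching 10 mm above it.
- pawl_nose (a point): Lower left corner of the pawl's nose, which drops between the teeth; 61 mm from the pivot.
- pawl (a joint): Pawl angle, rad: 0 = engaged, nose fully down between the teeth; grows as the nose is lifted; 1.9 = lying over on its back stop. It swings freely under gravity: below about 0.95 it falls back into the teeth, above about 1.05 it falls over onto its stop. Less than 1 N at the tab moves it.
- feed_wheel (a joint): Wheel angle, rad; grows as the wheel turns back (red knob to the right). 0 = tooth hard against the engaged pawl; it cannot turn back further with the pawl down. Starts at -0.30 to -0.07 (the pawl has play in its notch). One notch is 0.628; the pawl drops fully into the next notch back at about 0.28 to 0.58, best near 0.44. A brake keeps the wheel where it is left; about 1 N at the knob turns it.
- thread_spool: Bystander: standing spool of red thread, 32 mm across, 45 mm tall; origin at its underside.
- binder_clip: Bystander: small black binder clip, 34x40x19 mm; origin at its underside.
- mug: Bystander: white mug, 78 mm across, 97 mm tall, with a handle; origin at its underside.

How it is judged:
By the outcome, as a careful person would: the job done as asked, in the order asked, and still so for the second after the job is handed in, with the robot touching nothing.
It also fails if it takes over 54 s, if anything falls off the work surface, if the arm or the gripper's body presses on something with over 40 N, if the wrist force passes 120 N, or if a joint passes its speed limit or range.

## Robot

A 6-joint arm with a two-finger parallel gripper is mounted at the origin on a cart in front of the work surface, level with it; the furniture and walls round the work are solid. World frame = base frame: x ahead of the robot, y to its left, z up, the work surface at z = 0. Lengths are in m, angles in rad, forces in N, time in s.
With the tool pointing down it reaches from about 0.325 to 1 m from the base axis. Payload 5.1 kg.
Tool frame: the origin (TCP) lies midway between the tips of the shut fingers; the grasp point (between the pads) lies manip.tcp_to_grasp behind it (manip.tcp_to_grasp is the distance from the TCP to the grasp point, in m); z points along the fingers, y is the line along which they close (so a half turn about z gives the same grasp; the last joint's range is limited). The gripper opens to 85 mm and grips with 20 to 120 N. Pads are 22 mm wide; open, the fingers measure 114 mm over their backs; the gripper's body (76 mm by 85 mm) begins 54 mm behind the grasp point. The pads swing forward as they close: fully open they stand 13 mm farther back than shut.
Start: joints at [-1.376, 0.124, 1.65, -0, 1.367, -0.083], TCP at [0.178, -0.625, 0.231] pointing down, gripper open.
Joint ranges: [-2.61, 2.61], [-1.02, 2.33], [0.03, 2.71], [-1.35, 4.49], [0.32, 2.68], [-2.91, 2.91]. Speed limits (rad/s): [2.57, 2.57, 3.14, 3.14, 3.14, 3.14].

## Interface

Orientations are given as [roll, pitch, yaw] about the fixed x, y, z axes, in that order (R = Rz(yaw) Ry(pitch) Rx(roll)).
In Python, from cell import manip gives the robot as it stands.
- The arm moves only by the shell command python3 -m handwheel 'ROWS' [FORCE]. ROWS is JSON, a list of rows, each an object of numbers: "rx", "ry", "rz": the turn, a rotation vector about the tool's x, y, z in degrees; "tx", "ty", "tz": the shift along the tool's x, y, z in cm; "jaw": the opening, from 0 (shut) to 1 (fully open). In form: [{"rx": .., "ry": .., "rz": .., "tx": .., "ty": .., "tz": .., "jaw": ..}, ...]. A call has 1 to 10 rows; each row is the pose to reach, as a shift and turn from the pose commanded when the call began, along the tool's axes at that moment; what a row does not reach only later rows make up. A row lasts 1/10 s, in which the tool goes at most 50 mm and 8.59 degrees, less where a joint would pass 70% of its speed; a pose out of reach is approached as far as the arm can. A call with a gripper value outside its range is refused whole. The fingers move at their own pace and stop on an object; FORCE is the grip in N (left out, the last holds). Time passes only in rows, so rows that repeat a pose let the fingers close. It gives the time, the measured TCP pose, the force, the opening and the grip force at its end, in the units of the state.
- manip.sense(): the state, without advancing time (a new reading comes with each control period).
- manip.get_image(name): name is "scene" or "top"; returns (picture, depth): 480x640x3 uint8, blue, green, red; 480x640 float32, m along the optical axis (not along the pixel's ray), 0 where there is no reading.
- manip.camera_params(name): a dict with "fx", "fy", "cx", "cy" (pixels), "pose" (4x4, takes a point from camera to world coordinates). Camera axes: x right, y down, z forward; pixel columns grow to the right and rows downward; lengths in m; the calibration is good to about 2 mm. A picture is of the moment at which its call begins. camera_params takes no time and is no camera call.
- manip.job_done(): hands the job in; it is judged then, once.
Trained networks look in the newest picture that a camera, given by its name, has taken for a name from the list of things; names that differ only in an ending like _2 or _b are one class to them, and where a whole thing is asked for, a point or a joint stands for the part that bears it (a point fixed in the world has none). Each returns a list of dicts, best first, with "score" (0 to 1); they miss things now and then, are a little off and sometimes report something else, mostly with a low value. They report only what shows in the picture. A call takes as long as a camera call.
- manip.boxes_of(camera, name): "position" ([x, y, z] in m, in the coordinates of the camera as it stood for that picture, good to about 4 mm: the middle of the surface that is visible of it).
- manip.spot_point(camera, name): "position" ([x, y, z] in m, in the coordinates of the camera as it stood for that picture, good to about 4 mm: a listed point, or the origin of a listed thing).
The state is a dict: "clock": time; "qpos": joint angles; "dq": joint speeds; "joint_efforts": joint torques, N m; "eef_pos": TCP position; "tool_rot": TCP orientation; "wrist_force": force on the tool from outside, world axes, zero at the start; "ft_torque": the same for the moment, N m; "grip_width": opening from 0.0 (shut) to 1.0 (fully open); "gripper_force": force on a finger pad.
Only numpy, scipy, OpenCV 4.12 (cv2) and the standard library are available. Lean on these libraries where they do the work, as an engineer would, in place of code of your own. Each camera call takes 0.05 s, during which the arm holds its last target. There are 200 camera calls.

## Working session

There is one attempt and no reset: what is moved stays moved. The work goes in short steps, Python scripts to look and compute and a shell command to move; the robot and the scene stay as the last step left them, time stands still between calls to the robot, and variables do not carry over. Pictures are saved under pics/ and viewed, at most 10 in all, crops included, and the job is handed in when it is done.

```bash
mkdir -p pics; cat > h.py <<'E'
import numpy as np, cv2
from cell import manip
def shot(cam,fn):
    im,d=manip.get_image(cam); cv2.imwrite('pics/'+fn,im); return im,d
def spots(cam,names,k=2,f=None):
    T=np.array(manip.camera_params(cam)['pose']); o={}
    for n in names:
        r=(f or manip.spot_point)(cam,n)
        o[n]=[((T@np.r_[q['position'],1])[:3],q['score']) for q in r[:k]]
        print(cam,n,[(np.round(p*1000).astype(int).tolist(),round(s,2)) for p,s in o[n]])
    return o
E
python3 - <<'E'
from h import *
for c in ['scene','top']:
    shot(c,c+'0.png'); print(np.round(manip.camera_params(c)['pose'],3).tolist(), manip.camera_params(c)['fx'])
    spots(c,['feeder','wheel_axis','red_knob','pawl_pivot','pawl_tab','pawl_nose','thread_spool','binder_clip','mug'])
s=manip.sense(); print(s)
E
```

```text
[[-0.893, -0.273, 0.359, 0.216], [-0.451, 0.523, -0.723, 0.339], [0.009, -0.807, -0.59, 0.651], [0.0, 0.0, 0.0, 1.0]] 469.1202592837193
scene feeder [([528, -184, -2], 0.79)]
scene wheel_axis [([438, -242, -1], 0.7), ([479, -172, 90], 0.55)]
scene red_knob [([496, -133, 165], 0.97)]
scene pawl_pivot [([510, -241, 156], 0.79)]
scene pawl_tab [([529, -185, 138], 0.69), ([515, -218, 229], 0.63)]
scene pawl_nose [([530, -186, 135], 0.8)]
scene thread_spool [([434, -239, 0], 0.88), ([510, -239, 155], 0.68)]
scene binder_clip [([432, -169, -3], 0.85)]
scene mug [([472, -431, -3], 0.7)]
[[-0.029, -0.999, 0.042, 0.456], [-1.0, 0.029, -0.004, -0.27], [0.003, -0.042, -0.999, 1.11], [0.0, 0.0, 0.0, 1.0]] 533.4423807793221
top feeder [([527, -185, 0], 0.83)]
top wheel_axis [([477, -174, 96], 0.86)]
top red_knob [([492, -139, 166], 0.78)]
top pawl_pivot [([505, -246, 158], 0.79)]
top pawl_tab [([520, -219, 233], 0.62)]
top pawl_nose [([522, -191, 137], 0.85)]
top thread_spool [([434, -246, 0], 0.68), ([474, -435, 3], 0.37)]
top binder_clip [([429, -171, 2], 0.49)]
top mug [([470, -433, 0], 0.71)]
{'clock': 1.0, 'qpos': array([-1.37560784e+00,  1.23790144e-01,  1.65028979e+00, -1.03803608e-05,
        1.36751125e+00, -8.26243804e-02]), 'dq': array([-0.00072098, -0.00076556, -0.00203679, -0.00059651, -0.00089949,
       -0.00109447]), 'joint_efforts': array([ 7.28791474e-04, -4.23601878e+01, -3.65766656e+01, -8.23098321e-05,
        5.18096840e-04,  8.07263717e-06]), 'eef_pos': array([ 0.1782165 , -0.62508   ,  0.23133464]), 'tool_rot': array([3.14159203e+00, 1.02534275e-05, 2.77814963e-01]), 'wrist_force': array([ 0.17975382, -0.74087397, -0.51999219]), 'ft_torque': array([-0.04385549, -0.0468265 , -0.01987387]), 'gripper_force': 0.0, 'grip_width': 1.001359552306757}
```

View pics/scene0.png

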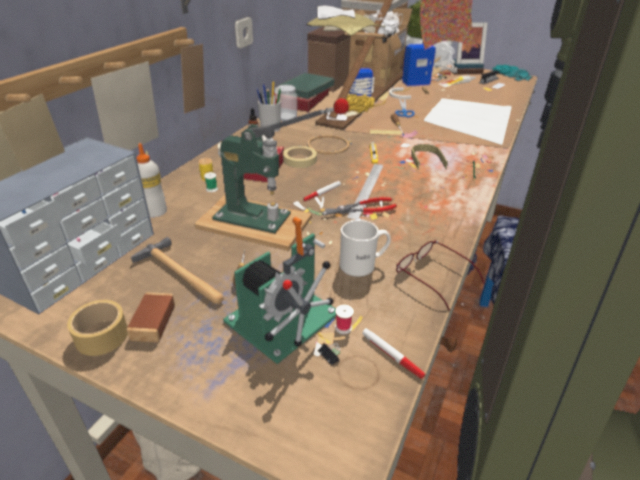

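View pics/top0.png

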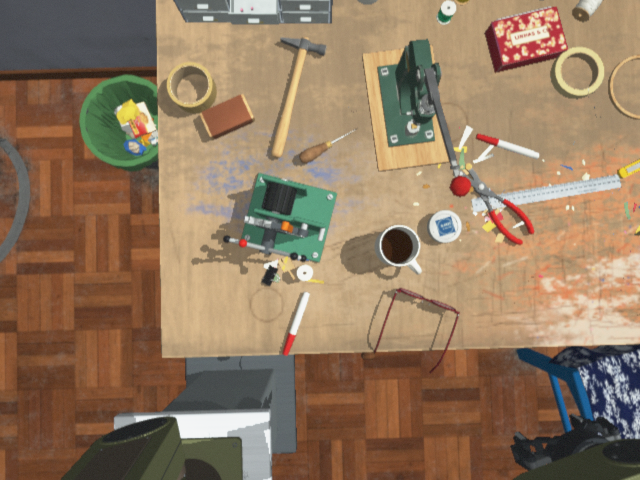

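```bash
cat >> h.py <<'E'
from scipy.optimize import least_squares
L={'feeder':(0,0,0),'wheel_axis':(-.045,0,.095),'pawl_pivot':(0,-.062,.157),'pawl_tab':(0,-.034,.231),'pawl_nose':(0,-.1205+.0,.139)}
def fit(obs):  # obs: list of (local, world)
    f=lambda p:np.concatenate([np.r_[p[0]+np.cos(p[2])*l[0]-np.sin(p[2])*l[1]-w[0],p[1]+np.sin(p[2])*l[0]+np.cos(p[2])*l[1]-w[1]] for l,w in obs])
    r=least_squares(f,[.52,-.18,0],loss='soft_l1',f_scale=.004); print(np.round(r.x,4),np.round(r.fun*1000,1)); return r.x
E
python3 - <<'E'
from h import *
f=(0,0,0);w=(-.045,0);p=(0,-.062);t=(0,-.034);n=(0,-.004)
obs=[(f,(.528,-.184)),(f,(.527,-.185)),(w,(.479,-.172)),(w,(.477,-.174)),(p,(.510,-.241)),(p,(.505,-.246)),(t,(.515,-.218)),(t,(.520,-.219)),(n,(.530,-.186)),(n,(.522,-.191))]
x,y,a=fit(obs)
R=np.array([[np.cos(a),-np.sin(a)],[np.sin(a),np.cos(a)]])
for k in [(.496,-.133),(.492,-.139)]: print(R.T@(np.array(k)-[x,y]))
E
```

```text
[ 0.5251 -0.1847 -0.2628] [-2.9 -0.7 -1.9  0.3  2.6 -1.   4.6  1.  -1.  -3.6  4.   1.4  1.3  0.5
 -3.7  1.5 -5.9 -2.6  2.1  2.4]
[-0.04152915  0.04237113]
[-0.04383321  0.03553803]
```

The pictures agree with the networks. In the scene view the orange tab is at about (297,235) and the red knob at (288,284); in the top view they are at (288,228) and (243,243). The feeder is at (0.525, -0.185) with yaw -0.263, and the red bar leans about 27° left. I'll move above and to the left of the tab with the fingers shut and the tool aligned to the feeder.

```bash
python3 -m handwheel '[{"tz":-5,"jaw":0},{"tz":-10,"jaw":0},{"tx":47,"ty":-35.4,"tz":-10,"rz":31,"jaw":0},{"tx":47,"ty":-35.4,"tz":-10,"rz":31,"jaw":0},{"tx":47,"ty":-35.4,"tz":-10,"rz":31,"jaw":0},{"tx":47,"ty":-35.4,"tz":-10,"rz":31,"jaw":0},{"tx":47,"ty":-35.4,"tz":-10,"rz":31,"jaw":0},{"tx":47,"ty":-35.4,"tz":-10,"rz":31,"jaw":0},{"tx":47,"ty":-35.4,"tz":-10,"rz":31,"jaw":0},{"tx":47,"ty":-35.4,"tz":-10,"rz":31,"jaw":0}]'
```

```text
invalid input at $[0]: expected keys rx, ry, rz, tx, ty, tz, jaw
```

```bash
cat >> h.py <<'E'
P=np.array([.5251,-.1847]);A=-.2628
R2=np.array([[np.cos(A),-np.sin(A)],[np.sin(A),np.cos(A)]])
def loc(p): return np.round(1000*np.r_[R2.T@(np.array(p[:2])-P),p[2]],1)
def tcp():
    s=manip.sense(); print('t',round(s['clock'],2),'tcp local mm',loc(s['eef_pos']),'rot',np.round(s['tool_rot'],3),'F',np.round(s['wrist_force'],1),'grip',round(s['grip_width'],2))
E
python3 -c "
from h import *
tcp()"
```

```text
t 1.0 tcp local mm [-220.6 -515.4  231.3] rot [3.142 0.    0.278] F [ 0.2 -0.7 -0.5] grip 1.0
```

```bash
python3 -m handwheel '[{"rx":0,"ry":0,"rz":0,"tx":0,"ty":0,"tz":-5,"jaw":0},{"rx":0,"ry":0,"rz":0,"tx":0,"ty":0,"tz":-10,"jaw":0},{"rx":0,"ry":0,"rz":31,"tx":47,"ty":-35.4,"tz":-10,"jaw":0},{"rx":0,"ry":0,"rz":31,"tx":47,"ty":-35.4,"tz":-10,"jaw":0},{"rx":0,"ry":0,"rz":31,"tx":47,"ty":-35.4,"tz":-10,"jaw":0},{"rx":0,"ry":0,"rz":31,"tx":47,"ty":-35.4,"tz":-10,"jaw":0},{"rx":0,"ry":0,"rz":31,"tx":47,"ty":-35.4,"tz":-10,"jaw":0},{"rx":0,"ry":0,"rz":31,"tx":47,"ty":-35.4,"tz":-10,"jaw":0},{"rx":0,"ry":0,"rz":31,"tx":47,"ty":-35.4,"tz":-10,"jaw":0},{"rx":0,"ry":0,"rz":31,"tx":47,"ty":-35.4,"tz":-10,"jaw":0}]'; python3 -c "
from h import *
tcp()"
```

```text
clock: 2.0
eef_pos: [0.42, -0.3047, 0.3316]
tool_rot: [3.141, -0.001, -0.264]
wrist_force: [-0.4, -0.2, -0.0]
grip_width: -0.001
gripper_force: 0.0
t 2.0 tcp local mm [ -70.4 -143.2  331.6] rot [ 3.141e+00 -1.000e-03 -2.640e-01] F [-0.4 -0.2 -0. ] grip -0.0
```

```bash
python3 -m handwheel '[{"rx":0,"ry":0,"rz":0,"tx":5,"ty":-14,"tz":0,"jaw":0},{"rx":0,"ry":0,"rz":0,"tx":5,"ty":-14,"tz":0,"jaw":0},{"rx":0,"ry":0,"rz":0,"tx":5,"ty":-14,"tz":0,"jaw":0},{"rx":0,"ry":0,"rz":0,"tx":5,"ty":-14,"tz":0,"jaw":0},{"rx":0,"ry":0,"rz":0,"tx":5,"ty":-14,"tz":0,"jaw":0}]' >/dev/null; python3 - <<'E'
from h import *
tcp()
shot('scene','scene1.png'); o=spots('scene',['pawl_tab','red_knob','pawl_pivot','pawl_nose'])
for k in o: print(k,[loc(p) for p,s in o[k]])
im=cv2.imread('pics/scene1.png')[150:390,180:420]; cv2.imwrite('pics/s1c.png',cv2.resize(im,(600,600)))
shot('top','top1.png')
E
```

```text
t 2.5 tcp local mm [-20.5  -4.1 331.3] rot [ 3.141  0.    -0.261] F [ 0.1 -0.5  0.2] grip 0.0
scene pawl_tab [([516, -217, 226], 0.94)]
scene red_knob [([500, -135, 165], 0.65)]
scene pawl_pivot [([510, -243, 154], 0.68), ([522, -216, 225], 0.31)]
scene pawl_nose [([528, -184, 136], 0.91), ([429, -175, -3], 0.73)]
pawl_tab [array([ -0.6, -33.6, 226. ])]
red_knob [array([-37.4,  41.5, 164.9])]
pawl_pivot [array([  0.8, -59.8, 154. ]), array([  4.8, -31.3, 224.7])]
pawl_nose [array([  2.9,   1.3, 136.3]), array([-95.7, -15.2,  -3.2])]
```

View pics/s1c.png

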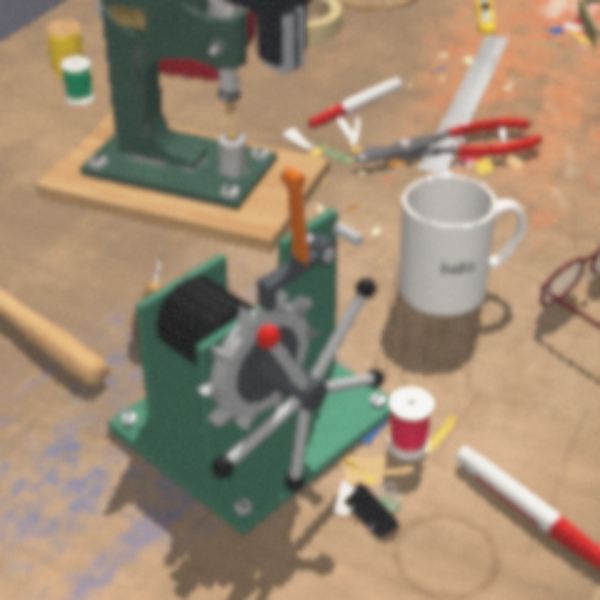

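The crop shows the tab top at (292,175), the nose down in the teeth at (270,290), and the red knob at (268,335), matching the fit. Next I'll move the fingertip to the left of the tab at 50 mm above the pivot, then push right.

```bash
python3 -m handwheel '[{"rx":0,"ry":0,"rz":0,"tx":2,"ty":-2,"tz":0,"jaw":0},{"rx":0,"ry":0,"rz":0,"tx":2,"ty":-2,"tz":4,"jaw":0},{"rx":0,"ry":0,"rz":0,"tx":2,"ty":-2,"tz":8,"jaw":0},{"rx":0,"ry":0,"rz":0,"tx":2,"ty":-2,"tz":12.3,"jaw":0},{"rx":0,"ry":0,"rz":0,"tx":2,"ty":-2,"tz":12.3,"jaw":0},{"rx":0,"ry":0,"rz":0,"tx":2,"ty":-2,"tz":12.3,"jaw":0}]' >/dev/null; python3 -c "
from h import *
tcp()"
python3 -m handwheel '[{"rx":0,"ry":0,"rz":0,"tx":0,"ty":1,"tz":0,"jaw":0},{"rx":0,"ry":0,"rz":0,"tx":0,"ty":2,"tz":0,"jaw":0},{"rx":0,"ry":0,"rz":0,"tx":0,"ty":2.5,"tz":0,"jaw":0},{"rx":0,"ry":0,"rz":0,"tx":0,"ty":3,"tz":0,"jaw":0},{"rx":0,"ry":0,"rz":0,"tx":0,"ty":3.5,"tz":0,"jaw":0},{"rx":0,"ry":0,"rz":0,"tx":0,"ty":4,"tz":0,"jaw":0},{"rx":0,"ry":0,"rz":0,"tx":0,"ty":4.5,"tz":0,"jaw":0},{"rx":0,"ry":0,"rz":0,"tx":0,"ty":5,"tz":0,"jaw":0},{"rx":0,"ry":0,"rz":0,"tx":0,"ty":5.5,"tz":0,"jaw":0},{"rx":0,"ry":0,"rz":0,"tx":0,"ty":5.5,"tz":0,"jaw":0}]' >/dev/null
python3 - <<'E'
from h import *
tcp()
shot('scene','scene2.png'); o=spots('scene',['pawl_tab','red_knob','pawl_nose'])
for k in o: print(k,[loc(p) for p,s in o[k]])
im=cv2.imread('pics/scene2.png')[150:390,180:420]; cv2.imwrite('pics/s2c.png',cv2.resize(im,(600,600)))
E
```

```text
t 3.4 tcp local mm [ -0.8  14.2 208.5] rot [-3.141e+00  1.000e-03 -2.640e-01] F [-0.2 -0.2  0.9] grip 0.0
t 4.4 tcp local mm [ -0.7 -40.8 208.2] rot [ 3.141  0.    -0.264] F [-0.7  0.4 -0.1] grip 0.0
scene pawl_tab [([509, -245, 230], 0.94), ([483, -171, 90], 0.52)]
scene red_knob [([497, -137, 167], 0.82), ([509, -245, 234], 0.67)]
scene pawl_nose []
pawl_tab [array([  0.4, -62.6, 230.1]), array([-44.1,   2.8,  89.9])]
red_knob [array([-39.3,  38.6, 167.2]), array([ 1.000e-01, -6.220e+01,  2.338e+02])]
pawl_nose []
```

View pics/s2c.png

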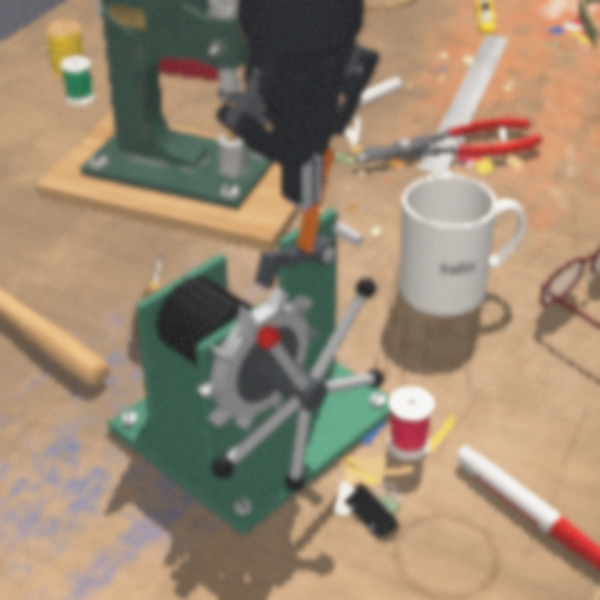

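The tab is now upright at crop (315,210), the pawl is lifting and the wheel hasn't moved. I'll keep pushing right until the pawl tips over and settles against its stop.

```bash
python3 -m handwheel '[{"rx":0,"ry":0,"rz":0,"tx":0,"ty":0.7,"tz":0,"jaw":0},{"rx":0,"ry":0,"rz":0,"tx":0,"ty":1.4,"tz":0,"jaw":0},{"rx":0,"ry":0,"rz":0,"tx":0,"ty":2.1,"tz":0,"jaw":0},{"rx":0,"ry":0,"rz":0,"tx":0,"ty":2.8,"tz":0,"jaw":0},{"rx":0,"ry":0,"rz":0,"tx":0,"ty":3.5,"tz":0,"jaw":0},{"rx":0,"ry":0,"rz":0,"tx":0,"ty":4,"tz":0,"jaw":0},{"rx":0,"ry":0,"rz":0,"tx":0,"ty":4.5,"tz":0,"jaw":0},{"rx":0,"ry":0,"rz":0,"tx":0,"ty":5,"tz":0,"jaw":0},{"rx":0,"ry":0,"rz":0,"tx":0,"ty":5.5,"tz":0,"jaw":0},{"rx":0,"ry":0,"rz":0,"tx":0,"ty":6,"tz":0,"jaw":0}]' >/dev/null
python3 -m handwheel '[{"rx":0,"ry":0,"rz":0,"tx":0,"ty":0.5,"tz":0,"jaw":0},{"rx":0,"ry":0,"rz":0,"tx":0,"ty":1.0,"tz":0,"jaw":0},{"rx":0,"ry":0,"rz":0,"tx":0,"ty":1.2,"tz":0,"jaw":0},{"rx":0,"ry":0,"rz":0,"tx":0,"ty":1.2,"tz":0,"jaw":0},{"rx":0,"ry":0,"rz":0,"tx":0,"ty":1.2,"tz":0,"jaw":0},{"rx":0,"ry":0,"rz":0,"tx":0,"ty":1.2,"tz":0,"jaw":0}]' >/dev/null
python3 - <<'E'
from h import *
tcp()
shot('scene','scene3.png'); o=spots('scene',['pawl_tab','red_knob','pawl_nose'])
for k in o: print(k,[loc(p) for p,s in o[k]])
im=cv2.imread('pics/scene3.png')[150:390,180:420]; cv2.imwrite('pics/s3c.png',cv2.resize(im,(600,600)))
E
```

```text
t 6.2 tcp local mm [  -0.7 -112.   208.3] rot [-3.141  0.    -0.263] F [0.8 0.2 0.5] grip -0.0
scene pawl_tab [([487, -320, 154], 0.83)]
scene red_knob [([496, -136, 167], 0.91)]
scene pawl_nose [([515, -239, 214], 0.86)]
pawl_tab [array([  -2. , -140.9,  153.7])]
red_knob [array([-41.1,  39.4, 166.9])]
pawl_nose [array([  4.1, -55.3, 213.6])]
```

View pics/s3c.png

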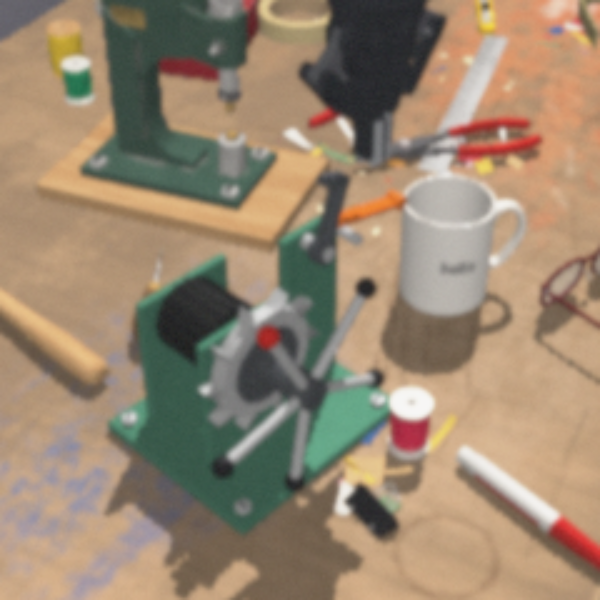

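The pawl is over on its stop: the bar is at crop (328,215), and the tab lies level pointing right, ending at about (400,200). The tab measures (y -141, z 154), as specified. Next I'll go up and over to the left of the red bar.

```bash
python3 -m handwheel '[{"rx":0,"ry":0,"rz":0,"tx":0,"ty":0,"tz":-4,"jaw":0},{"rx":0,"ry":0,"rz":0,"tx":0,"ty":0,"tz":-8,"jaw":0},{"rx":0,"ry":0,"rz":0,"tx":0,"ty":0,"tz":-11,"jaw":0},{"rx":0,"ry":0,"rz":0,"tx":-4.4,"ty":-19,"tz":-11,"jaw":0},{"rx":0,"ry":0,"rz":0,"tx":-4.4,"ty":-19,"tz":-11,"jaw":0},{"rx":0,"ry":0,"rz":0,"tx":-4.4,"ty":-19,"tz":-11,"jaw":0},{"rx":0,"ry":0,"rz":0,"tx":-4.4,"ty":-19,"tz":-11,"jaw":0},{"rx":0,"ry":0,"rz":0,"tx":-4.4,"ty":-19,"tz":-11,"jaw":0},{"rx":0,"ry":0,"rz":0,"tx":-4.4,"ty":-19,"tz":-11,"jaw":0},{"rx":0,"ry":0,"rz":0,"tx":-4.4,"ty":-19,"tz":-11,"jaw":0}]' >/dev/null
python3 -m handwheel '[{"rx":0,"ry":0,"rz":0,"tx":0,"ty":0,"tz":4,"jaw":0},{"rx":0,"ry":0,"rz":0,"tx":0,"ty":0,"tz":8,"jaw":0},{"rx":0,"ry":0,"rz":0,"tx":0,"ty":0,"tz":12,"jaw":0},{"rx":0,"ry":0,"rz":0,"tx":0,"ty":0,"tz":16,"jaw":0},{"rx":0,"ry":0,"rz":0,"tx":0,"ty":0,"tz":17.3,"jaw":0},{"rx":0,"ry":0,"rz":0,"tx":0,"ty":0,"tz":17.3,"jaw":0}]' >/dev/null
python3 -c "
from h import *
tcp()"
```

```text
t 8.0 tcp local mm [-45.9  76.8 143. ] rot [-3.142  0.005 -0.265] F [-0.3  0.5 -0.3] grip -0.0
```

```bash
python3 -m handwheel '[{"rx":0,"ry":0,"rz":0,"tx":0,"ty":0.8,"tz":0,"jaw":0},{"rx":0,"ry":0,"rz":0,"tx":0,"ty":1.6,"tz":0,"jaw":0},{"rx":0,"ry":0,"rz":0,"tx":0,"ty":2.3,"tz":0,"jaw":0},{"rx":0,"ry":0,"rz":0,"tx":0,"ty":3,"tz":0,"jaw":0},{"rx":0,"ry":0,"rz":0,"tx":0,"ty":3.7,"tz":0,"jaw":0},{"rx":0,"ry":0,"rz":0,"tx":0,"ty":4.4,"tz":0,"jaw":0},{"rx":0,"ry":0,"rz":0,"tx":0,"ty":5.1,"tz":0,"jaw":0},{"rx":0,"ry":0,"rz":0,"tx":0,"ty":5.8,"tz":0,"jaw":0},{"rx":0,"ry":0,"rz":0,"tx":0,"ty":6.4,"tz":0,"jaw":0},{"rx":0,"ry":0,"rz":0,"tx":0,"ty":6.4,"tz":0,"jaw":0}]' >/dev/null
python3 - <<'E'
from h import *
tcp()
for c in ['scene','top']:
    shot(c,c+'4.png'); o=spots(c,['pawl_tab','red_knob','wheel_axis'])
    for k in o: print(k,[loc(p) for p,s in o[k]])
im=cv2.imread('pics/scene4.png')[150:390,180:420]; cv2.imwrite('pics/s4c.png',cv2.resize(im,(600,600)))
E
```

```text
t 9.0 tcp local mm [-44.8  12.9 145. ] rot [ 3.141e+00  1.000e-03 -2.640e-01] F [-0.2 -1.6  0.3] grip -0.0
scene pawl_tab [([487, -323, 154], 0.57)]
scene red_knob [([486, -179, 173], 0.83)]
scene wheel_axis [([484, -170, 90], 0.75)]
pawl_tab [array([  -0.7, -143.6,  153.9])]
red_knob [array([-39.1,  -5. , 173. ])]
wheel_axis [array([-43.9,   3.7,  90.1])]
top pawl_tab [([489, -320, 161], 0.87)]
top red_knob []
top wheel_axis [([471, -435, 5], 0.7)]
pawl_tab [array([   0.3, -139.6,  160.9])]
red_knob []
wheel_axis [array([  13. , -256.2,    4.7])]
```

View pics/s4c.png

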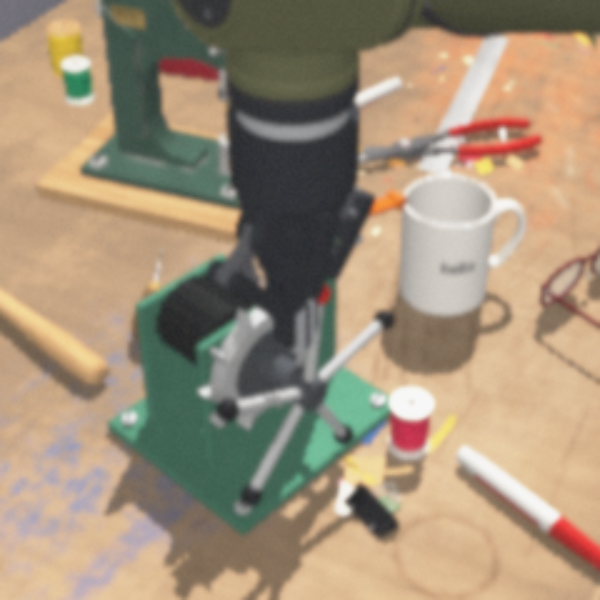

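The red knob is now right of upright, just visible at crop (323,293), so the wheel is at about 0.3 rad. I'll push 6 mm more, then back off and measure.

```bash
python3 -m handwheel '[{"rx":0,"ry":0,"rz":0,"tx":0,"ty":0.3,"tz":0,"jaw":0},{"rx":0,"ry":0,"rz":0,"tx":0,"ty":0.6,"tz":0,"jaw":0},{"rx":0,"ry":0,"rz":0,"tx":0,"ty":0.6,"tz":0,"jaw":0},{"rx":0,"ry":0,"rz":0,"tx":0,"ty":0.6,"tz":0,"jaw":0},{"rx":0,"ry":0,"rz":0,"tx":0,"ty":-1,"tz":0,"jaw":0},{"rx":0,"ry":0,"rz":0,"tx":0,"ty":-3,"tz":0,"jaw":0},{"rx":0,"ry":0,"rz":0,"tx":0,"ty":-3,"tz":-5,"jaw":0},{"rx":0,"ry":0,"rz":0,"tx":0,"ty":-3,"tz":-10,"jaw":0},{"rx":0,"ry":0,"rz":0,"tx":0,"ty":-3,"tz":-15,"jaw":0},{"rx":0,"ry":0,"rz":0,"tx":0,"ty":-3,"tz":-17.5,"jaw":0}]' >/dev/null
python3 -m handwheel '[{"rx":0,"ry":0,"rz":0,"tx":5,"ty":0,"tz":-2,"jaw":0},{"rx":0,"ry":0,"rz":0,"tx":5,"ty":15,"tz":-2,"jaw":0},{"rx":0,"ry":0,"rz":0,"tx":5,"ty":15,"tz":-2,"jaw":0},{"rx":0,"ry":0,"rz":0,"tx":5,"ty":15,"tz":-2,"jaw":0},{"rx":0,"ry":0,"rz":0,"tx":5,"ty":15,"tz":-2,"jaw":0},{"rx":0,"ry":0,"rz":0,"tx":5,"ty":15,"tz":-2,"jaw":0},{"rx":0,"ry":0,"rz":0,"tx":5,"ty":15,"tz":-2,"jaw":0}]' >/dev/null
python3 - <<'E'
from h import *
tcp()
for c in ['scene','top']:
    shot(c,c+'5.png'); o=spots(c,['pawl_tab','red_knob','wheel_axis'])
    for k in o: print(k,[loc(p) for p,s in o[k]])
im=cv2.imread('pics/scene5.png')[150:390,180:420]; cv2.imwrite('pics/s5c.png',cv2.resize(im,(600,600)))
E
```

```text
t 11.1 tcp local mm [   5.3 -105.5  340.4] rot [-3.141 -0.    -0.263] F [ 0.3 -0.4  0.4] grip -0.0
scene pawl_tab [([485, -315, 155], 0.67)]
scene red_knob [([482, -186, 174], 0.55)]
scene wheel_axis [([480, -170, 88], 0.62)]
pawl_tab [array([  -5. , -136.7,  155.1])]
red_knob [array([-41.8, -12.5, 174. ])]
wheel_axis [array([-47.6,   2.3,  88.3])]
top pawl_tab []
top red_knob [([475, -187, 173], 0.6)]
top wheel_axis [([479, -173, 93], 0.95)]
pawl_tab []
red_knob [array([-47.3, -15.3, 172.5])]
wheel_axis [array([-47.9,  -0.6,  93.3])]
```

View pics/s5c.png

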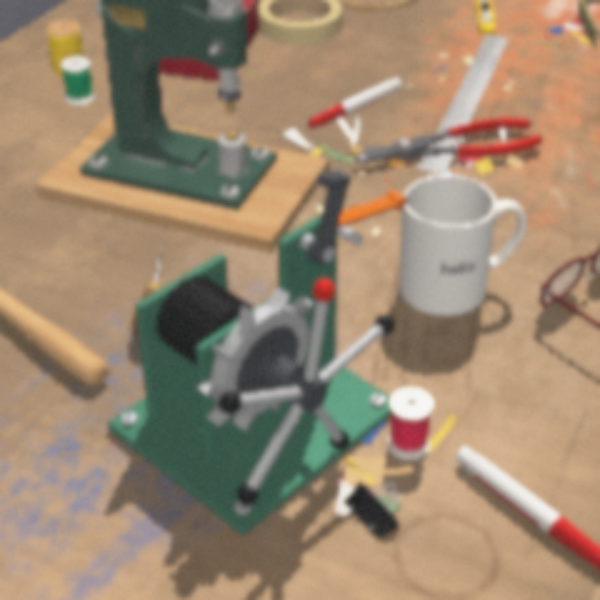

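Red knob is at crop (323,290) with the bar just right of upright; the pawl is still on its stop. The networks give about 0.36 rad, so I'll refine that from pixel centroids.

```bash
python3 - <<'E'
from h import *
def knob(cam,fn,box):
    im=cv2.imread('pics/'+fn).astype(int); x0,y0,x1,y1=box; c=im[y0:y1,x0:x1]
    m=(c[...,2]-np.maximum(c[...,0],c[...,1])>50); v,u=np.nonzero(m); u=u.mean()+x0; v=v.mean()+y0
    q=manip.camera_params(cam); T=np.array(q['pose']); r=T[:3,:3]@np.array([(u-q['cx'])/q['fx'],(v-q['cy'])/q['fy'],1]); o=T[:3,3]
    nrm=np.r_[R2[:,0],0]; p0=np.r_[P,0]+nrm*-.045; t=nrm@(p0-o)/(nrm@r)
    l=loc(o+t*r)
    # sphere on 80mm circle: best angle by reprojection
    def res(a):
        w=np.r_[P+R2@np.array([-.045,-.08*np.sin(a)]),.095+.08*np.cos(a)]; pc=T[:3,:3].T@(w-o)
        return np.hypot(pc[0]/pc[2]*q['fx']+q['cx']-u,pc[1]/pc[2]*q['fy']+q['cy']-v)
    aa=np.linspace(-.7,.7,1401); e=[res(a) for a in aa]; i=int(np.argmin(e))
    print(fn,m.sum(),round(u,1),round(v,1),l,'wheel angle',round(aa[i]+np.radians(10),3),'err px',round(e[i],1))
for n in (0,5):
    knob('scene',f'scene{n}.png',(270,250,330,300)); 
    knob('top',f'top{n}.png',(230,232,285,252))
E
```

```text
scene0.png 99 289.5 277.7 [-45.   35.  176.6] wheel angle -0.209 err px 3.1
top0.png 59 242.5 242.9 [ -45.   148.8 -606. ] wheel angle -0.3 err px 0.2
scene5.png 68 309.2 265.4 [-45.  -10.5 173.9] wheel angle 0.304 err px 0.2
top5.png 45 270.1 248.8 [ -45.  -160.9 1760.8] wheel angle 0.351 err px 0.9
```

The wheel is at 0.30–0.36 rad, inside the window but low. I'll nudge it about 5 mm more, taking the TCP to local y≈+2.

```bash
python3 -m handwheel '[{"rx":0,"ry":0,"rz":0,"tx":-5,"ty":-14.5,"tz":0,"jaw":0},{"rx":0,"ry":0,"rz":0,"tx":-5,"ty":-14.5,"tz":0,"jaw":0},{"rx":0,"ry":0,"rz":0,"tx":-5,"ty":-14.5,"tz":0,"jaw":0},{"rx":0,"ry":0,"rz":0,"tx":-5,"ty":-14.5,"tz":0,"jaw":0},{"rx":0,"ry":0,"rz":0,"tx":-5,"ty":-14.5,"tz":5,"jaw":0},{"rx":0,"ry":0,"rz":0,"tx":-5,"ty":-14.5,"tz":10,"jaw":0},{"rx":0,"ry":0,"rz":0,"tx":-5,"ty":-14.5,"tz":15,"jaw":0},{"rx":0,"ry":0,"rz":0,"tx":-5,"ty":-14.5,"tz":19.5,"jaw":0},{"rx":0,"ry":0,"rz":0,"tx":-5,"ty":-14.5,"tz":19.5,"jaw":0},{"rx":0,"ry":0,"rz":0,"tx":-5,"ty":-14.5,"tz":19.5,"jaw":0}]' >/dev/null
python3 -c "
from h import *
tcp()"
```

```text
t 12.5 tcp local mm [-44.5  38.6 145.7] rot [ 3.142e+00  1.000e-03 -2.630e-01] F [ 1.  -0.4  0.3] grip 0.0
```

```bash
python3 -m handwheel '[{"rx":0,"ry":0,"rz":0,"tx":0,"ty":1,"tz":0,"jaw":0},{"rx":0,"ry":0,"rz":0,"tx":0,"ty":2,"tz":0,"jaw":0},{"rx":0,"ry":0,"rz":0,"tx":0,"ty":2.6,"tz":0,"jaw":0},{"rx":0,"ry":0,"rz":0,"tx":0,"ty":3,"tz":0,"jaw":0},{"rx":0,"ry":0,"rz":0,"tx":0,"ty":3.3,"tz":0,"jaw":0},{"rx":0,"ry":0,"rz":0,"tx":0,"ty":3.6,"tz":0,"jaw":0},{"rx":0,"ry":0,"rz":0,"tx":0,"ty":3.6,"tz":0,"jaw":0},{"rx":0,"ry":0,"rz":0,"tx":0,"ty":3.6,"tz":0,"jaw":0}]' >/dev/null
python3 -c "
from h import *
tcp()"
python3 -m handwheel '[{"rx":0,"ry":0,"rz":0,"tx":0,"ty":-1,"tz":0,"jaw":0},{"rx":0,"ry":0,"rz":0,"tx":0,"ty":-3,"tz":0,"jaw":0},{"rx":0,"ry":0,"rz":0,"tx":0,"ty":-3,"tz":-5,"jaw":0},{"rx":0,"ry":0,"rz":0,"tx":0,"ty":-3,"tz":-10,"jaw":0},{"rx":0,"ry":0,"rz":0,"tx":0,"ty":-3,"tz":-15,"jaw":0},{"rx":0,"ry":0,"rz":0,"tx":0,"ty":-3,"tz":-19,"jaw":0},{"rx":0,"ry":0,"rz":0,"tx":0,"ty":-3,"tz":-19,"jaw":0}]' >/dev/null
python3 -m handwheel '[{"rx":0,"ry":0,"rz":0,"tx":4.5,"ty":16,"tz":0,"jaw":0},{"rx":0,"ry":0,"rz":0,"tx":4.5,"ty":16,"tz":0,"jaw":0},{"rx":0,"ry":0,"rz":0,"tx":4.5,"ty":16,"tz":0,"jaw":0},{"rx":0,"ry":0,"rz":0,"tx":4.5,"ty":16,"tz":0,"jaw":0},{"rx":0,"ry":0,"rz":0,"tx":4.5,"ty":16,"tz":0,"jaw":0},{"rx":0,"ry":0,"rz":0,"tx":4.5,"ty":16,"tz":0,"jaw":0}]' >/dev/null
python3 - <<'E'
from h import *
tcp()
for c in ['scene','top']:
    im,_=shot(c,c+'6.png'); o=spots(c,['red_knob','wheel_axis','pawl_tab','pawl_nose'])
    for k in o: print(k,[loc(p) for p,s in o[k]])
    x0,y0,x1,y1=(270,250,330,300) if c=='scene' else (230,232,285,256)
    q=im[y0:y1,x0:x1].astype(int); v,u=np.nonzero(q[...,2]-np.maximum(q[...,0],q[...,1])>50); print(c,len(u),u.mean()+x0,v.mean()+y0)
E
```

```text
t 13.3 tcp local mm [-44.8   2.8 145.1] rot [ 3.142e+00  1.000e-03 -2.630e-01] F [-0.4  0.4  0.2] grip -0.0
t 14.6 tcp local mm [ 1.000e-01 -1.262e+02  3.345e+02] rot [-3.14e+00  1.00e-03 -2.63e-01] F [ 0.2 -0.5 -0. ] grip 0.01
scene red_knob [([484, -189, 171], 0.77), ([429, -174, -5], 0.49)]
scene wheel_axis [([483, -171, 92], 0.62)]
scene pawl_tab [([490, -319, 154], 0.81)]
scene pawl_nose [([511, -242, 212], 0.58)]
red_knob [array([-38.5, -15.1, 171.1]), array([-95.5, -14.8,  -5.1])]
wheel_axis [array([-44.7,   2.2,  91.7])]
pawl_tab [array([   1.2, -139.1,  154.1])]
pawl_nose [array([  1.7, -59. , 212.3])]
scene 65 311.55384615384617 264.3692307692308
top red_knob [([475, -193, 171], 0.69)]
top wheel_axis [([479, -172, 96], 0.78)]
top pawl_tab [([476, -194, 172], 0.29)]
top pawl_nose []
red_knob [array([-46.4, -21.1, 170.9])]
wheel_axis [array([-47.5,   0.4,  96.2])]
pawl_tab [array([-45.4, -22.1, 172.4])]
pawl_nose []
top 0 nan nan<stdin>:7: RuntimeWarning: Mean of empty slice.
  ret = ret.dtype.type(ret / rcount)
```

The wheel is at about 0.39–0.445 rad, as wanted, and the pawl is still on its stop. Next I'll lower the fingertip to the right of the pawl bar and tip it left.

```bash
python3 -m handwheel '[{"rx":0,"ry":0,"rz":0,"tx":0,"ty":0,"tz":4,"jaw":0},{"rx":0,"ry":0,"rz":0,"tx":0,"ty":0,"tz":8,"jaw":0},{"rx":0,"ry":0,"rz":0,"tx":0,"ty":0,"tz":12,"jaw":0},{"rx":0,"ry":0,"rz":0,"tx":0,"ty":0,"tz":13.2,"jaw":0},{"rx":0,"ry":0,"rz":0,"tx":0,"ty":0,"tz":13.2,"jaw":0},{"rx":0,"ry":0,"rz":0,"tx":0,"ty":0,"tz":13.2,"jaw":0}]' >/dev/null
python3 -c "
from h import *
tcp()"
python3 -m handwheel '[{"rx":0,"ry":0,"rz":0,"tx":0,"ty":-1,"tz":0,"jaw":0},{"rx":0,"ry":0,"rz":0,"tx":0,"ty":-2,"tz":0,"jaw":0},{"rx":0,"ry":0,"rz":0,"tx":0,"ty":-2.6,"tz":0,"jaw":0},{"rx":0,"ry":0,"rz":0,"tx":0,"ty":-3.2,"tz":0,"jaw":0},{"rx":0,"ry":0,"rz":0,"tx":0,"ty":-3.8,"tz":0,"jaw":0},{"rx":0,"ry":0,"rz":0,"tx":0,"ty":-4.4,"tz":0,"jaw":0},{"rx":0,"ry":0,"rz":0,"tx":0,"ty":-5,"tz":0,"jaw":0},{"rx":0,"ry":0,"rz":0,"tx":0,"ty":-5.6,"tz":0,"jaw":0},{"rx":0,"ry":0,"rz":0,"tx":0,"ty":-6.2,"tz":0,"jaw":0},{"rx":0,"ry":0,"rz":0,"tx":0,"ty":-6.8,"tz":0,"jaw":0}]' >/dev/null
python3 - <<'E'
from h import *
tcp()
shot('scene','scene7.png'); o=spots('scene',['pawl_tab','pawl_nose','red_knob'])
for k in o: print(k,[loc(p) for p,s in o[k]])
im=cv2.imread('pics/scene7.png')[150:390,180:420]; cv2.imwrite('pics/s7c.png',cv2.resize(im,(600,600)))
E
```

```text
t 15.7 tcp local mm [   1.4 -127.6  205.5] rot [ 3.141e+00 -3.000e-03 -2.630e-01] F [0.9 0.2 1. ] grip -0.0
t 16.7 tcp local mm [  1.4 -58.7 206.9] rot [ 3.141 -0.004 -0.263] F [-0.3  2.3  4.9] grip 0.0
scene pawl_tab [([492, -303, 202], 0.63)]
scene pawl_nose [([522, -212, 207], 0.97)]
scene red_knob [([482, -190, 173], 0.64)]
pawl_tab [array([  -0.9, -122.3,  202.5])]
pawl_nose [array([  4.2, -26.9, 207. ])]
red_knob [array([-40.4, -16.7, 173.3])]
```

View pics/s7c.png

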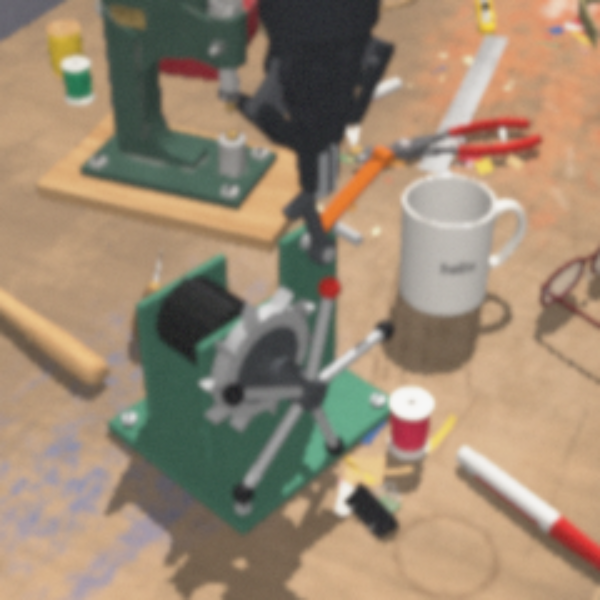

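The pawl bar has come off its stop: the nose is at crop (295,205) and the tab rises to (385,155), so θ≈1.3. The wheel hasn't moved. I'll continue gently.

```bash
python3 -m handwheel '[{"rx":0,"ry":0,"rz":0,"tx":0,"ty":-0.4,"tz":0,"jaw":0},{"rx":0,"ry":0,"rz":0,"tx":0,"ty":-0.8,"tz":0,"jaw":0},{"rx":0,"ry":0,"rz":0,"tx":0,"ty":-0.8,"tz":0,"jaw":0}]'
python3 -c "
from h import *
tcp()"
python3 -m handwheel '[{"rx":0,"ry":0,"rz":0,"tx":0,"ty":-0.4,"tz":0,"jaw":0},{"rx":0,"ry":0,"rz":0,"tx":0,"ty":-0.8,"tz":0,"jaw":0},{"rx":0,"ry":0,"rz":0,"tx":0,"ty":-1.2,"tz":0,"jaw":0},{"rx":0,"ry":0,"rz":0,"tx":0,"ty":-1.6,"tz":0,"jaw":0},{"rx":0,"ry":0,"rz":0,"tx":0,"ty":-2,"tz":0,"jaw":0},{"rx":0,"ry":0,"rz":0,"tx":0,"ty":-2,"tz":0,"jaw":0}]' >/dev/null
python3 - <<'E'
from h import *
tcp()
shot('scene','scene8.png'); o=spots('scene',['pawl_tab','pawl_nose','red_knob'])
for k in o: print(k,[loc(p) for p,s in o[k]])
E
```

```text
clock: 17.2
eef_pos: [0.513, -0.2336, 0.2042]
tool_rot: [-3.141, -0.002, -0.263]
wrist_force: [1.9, 2.5, 5.4]
grip_width: 0.001
gripper_force: 2.5
t 17.2 tcp local mm [  1.  -50.3 204.2] rot [-3.141e+00 -2.000e-03 -2.630e-01] F [1.9 2.5 5.4] grip 0.0
t 17.8 tcp local mm [ 2.000e-01 -3.070e+01  2.031e+02] rot [-3.141  0.    -0.263] F [-0.  -1.2  0.2] grip -0.0
scene pawl_tab [([503, -272, 223], 0.95)]
scene pawl_nose [([529, -190, 179], 0.75)]
scene red_knob [([484, -189, 169], 0.82)]
pawl_tab [array([  1.5, -90.4, 223.2])]
pawl_nose [array([  5.1,  -4.2, 178.9])]
red_knob [array([-38.8, -15. , 168.9])]
```

The pawl is past balance (θ≈0.76) with the tab following the finger. I'll lead it down to the left, then retreat.

```bash
python3 -m handwheel '[{"rx":0,"ry":0,"rz":0,"tx":0,"ty":-0.6,"tz":0,"jaw":0},{"rx":0,"ry":0,"rz":0,"tx":0,"ty":-1.2,"tz":0,"jaw":0},{"rx":0,"ry":0,"rz":0,"tx":0,"ty":-1.8,"tz":0,"jaw":0},{"rx":0,"ry":0,"rz":0,"tx":0,"ty":-2.4,"tz":0,"jaw":0},{"rx":0,"ry":0,"rz":0,"tx":0,"ty":-3,"tz":0,"jaw":0},{"rx":0,"ry":0,"rz":0,"tx":0,"ty":-3.6,"tz":0,"jaw":0},{"rx":0,"ry":0,"rz":0,"tx":0,"ty":-4.2,"tz":0,"jaw":0},{"rx":0,"ry":0,"rz":0,"tx":0,"ty":-5,"tz":0,"jaw":0},{"rx":0,"ry":0,"rz":0,"tx":0,"ty":-6,"tz":0,"jaw":0},{"rx":0,"ry":0,"rz":0,"tx":0,"ty":-6,"tz":0,"jaw":0}]' >/dev/null
python3 -m handwheel '[{"rx":0,"ry":0,"rz":0,"tx":0,"ty":0,"tz":-5,"jaw":0},{"rx":0,"ry":0,"rz":0,"tx":0,"ty":0,"tz":-10,"jaw":0},{"rx":0,"ry":0,"rz":0,"tx":0,"ty":0,"tz":-15,"jaw":0},{"rx":0,"ry":0,"rz":0,"tx":0,"ty":-3,"tz":-18,"jaw":0},{"rx":0,"ry":0,"rz":0,"tx":0,"ty":-3,"tz":-18,"jaw":0}]' >/dev/null
python3 - <<'E'
from h import *
tcp()
for c in ['scene','top']:
    shot(c,c+'9.png'); o=spots(c,['pawl_tab','pawl_nose','red_knob','pawl_pivot','wheel_axis','thread_spool','binder_clip','mug'],1)
    for k in o: print(k,[loc(p) for p,s in o[k]])
im=cv2.imread('pics/scene9.png')[200:350,220:370]; cv2.imwrite('pics/s9c.png',cv2.resize(im,(600,600),interpolation=cv2.INTER_CUBIC))
E
```

```text
t 19.5 tcp local mm [  2.1  60.5 390.7] rot [-3.141 -0.012 -0.261] F [1.2 0.5 0.1] grip -0.0
scene pawl_tab [([519, -216, 225], 0.97)]
scene pawl_nose [([532, -187, 138], 0.77)]
scene red_knob [([484, -190, 172], 0.61)]
scene pawl_pivot [([510, -241, 156], 0.87)]
scene wheel_axis [([482, -170, 89], 0.91)]
scene thread_spool [([435, -243, 3], 0.9)]
scene binder_clip [([430, -172, -4], 0.74)]
scene mug [([472, -431, -4], 0.82)]
pawl_tab [array([  2.4, -32.1, 225.2])]
pawl_nose [array([  7.4,  -0.6, 138.3])]
red_knob [array([-38.3, -15.7, 171.6])]
pawl_pivot [array([-1.000e-01, -5.870e+01,  1.564e+02])]
wheel_axis [array([-45.2,   3.3,  88.6])]
thread_spool [array([-71.9, -79.9,   3.1])]
binder_clip [array([-95.4, -12.7,  -4.1])]
mug [array([  12.5, -251.4,   -4.4])]
top pawl_tab [([518, -216, 234], 0.58)]
top pawl_nose [([518, -186, 136], 0.65)]
top red_knob [([475, -193, 173], 0.76)]
top pawl_pivot [([505, -245, 157], 0.68)]
top wheel_axis [([477, -171, 95], 0.72)]
top thread_spool [([433, -245, 1], 0.7)]
top binder_clip [([426, -171, -3], 0.45)]
top mug [([472, -436, -1], 0.67)]
pawl_tab [array([  1.4, -32.5, 233.8])]
pawl_nose [array([ -6.2,  -3.1, 136.3])]
red_knob [array([-46.4, -21.6, 172.9])]
pawl_pivot [array([ -3.8, -62.9, 156.5])]
wheel_axis [array([-49.8,   0.5,  95.5])]
thread_spool [array([-73.4, -82.5,   0.5])]
binder_clip [array([-98.8, -12.4,  -2.6])]
mug [array([  13.8, -256. ,   -1.1])]
```

View pics/s9c.png

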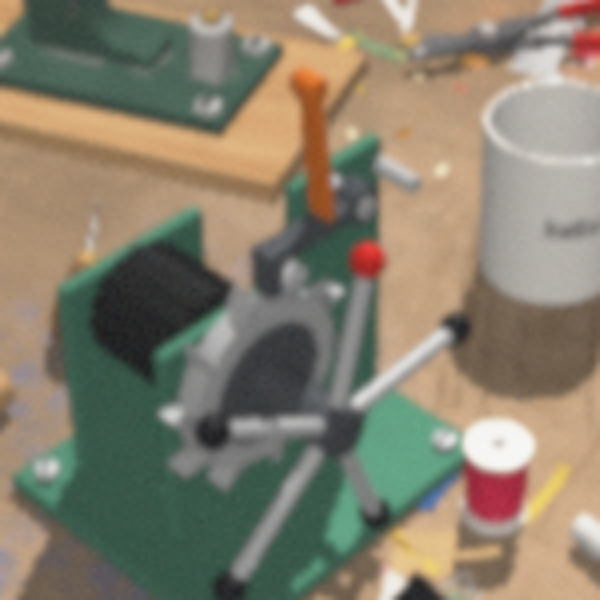

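The tab top is at full-image pixel (297.5,220.5), against (297,220) before the push. The nose is down in the teeth at crop (265,275), the red bar is right of upright at (368,258), the bystanders haven't moved and the arm is clear.

```bash
python3 -c "
from h import *
print(manip.job_done())"
```

```text
the job is handed in; nothing more can be done
None
```

The job is handed in: the wheel is turned back one notch (about 0.4 rad), the pawl is down in the teeth again, the spool, clip and mug are where they were, and the arm is clear, at 19.5 s on the clock.

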